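Tip used sample vials into the waste bin with its drop tray

TASK

Clear away the used vial lying on the bench: lay it in the free middle groove of the waste bin's drop tray, beside the two vials already there. Then push the tray's front lip up and over until the tray comes gently against its stop, and keep it there until all three vials have slid into the bin. Ease the tray back to its level rest without letting it snap back, and leave the other things on the bench where they are.

Things in the scene. Friction and masses are not known exactly. Their poses are not given: they have to be found in the camera images.
- vial: the used vial to clear, lying on the bench: capped amber glass vial, 23 mm diameter, 75 mm long, about 30 g. Origin on its axis at mid length (11.5 mm above what it lies on); x runs along the vial towards its metal cap (21 mm diameter, last 13 mm)
- tray_vial_left: a vial of the same kind that already lies in the tray's left groove (55 mm to +y of the middle groove, in the tray_floor frame), along the tray; origin on its axis at mid length, x towards the cap
- tray_vial_right: the same in the right groove (55 mm to -y of the middle groove)
- bin: used-vial waste bin, fixed: white box, x -90 to +200, y -100 to +100, rim 135 mm high, inner floor 8 mm; steel drop tray in front, clear hood behind (x +20 to +200, flat top from x +62, 236 mm above the bench). Origin on the bench under the tray's pivot axis (along y, 125 mm up); x points from tray to hood, z up. All mm
- tray_floor (a point): top of the tray floor, centre line of the free middle groove, 20 mm in front of the pivot, 35 mm above it; turns with the tray. x towards the hood (tipping direction), y along the pivot, z up. Floor from x -55 (front wall) to +80 mm (open end, vials slide off), 170 mm wide, side walls 41 high. Groove 28 mm wide along x, ribs 3 high; 32 mm free each side of a vial in it: open the fingers part way
- tray_lip (a point): middle of the tray's front lip: steel bead 10 mm thick, 176 mm long along y, on top of the outward-leaning front wall (from the bead 40 mm in and 62 down to the floor). Axes as tray_floor. At rest 115 mm in front of the pivot, 95 above it, 220 above the bench; free in front and below. Pushed, it goes up and over (towards +x) on an arc of 149 mm radius about the pivot
- drop_tray (a joint): drop tray angle, rad: 0 level at rest, grows as the lip is pushed up and over. A spring pulls it back with 4 to 10 N at the lip all the way; let go, it snaps back. Rubber-buffered stop (gives 1 to 2 mm at the lip per 10 N) set between 0.7 and 0.95: find it by feel, push under 20 N. Vials begin to slide at 0.4 to 0.65
- amber_bottle: bystander: amber reagent bottle with white cap, 86 mm diameter, about 175 mm tall; origin at the centre of its underside
- beaker: bystander: small glass beaker, 66 mm diameter, 85 mm tall; origin at the centre of its underside
- vial_rack: bystander: white vial rack 120 by 75 by 28 mm holding six upright vials, 75 mm tall in all; origin at the centre of its underside

How it is judged:
By the outcome, as a careful person would: the job done as asked, in the order asked, and still so for the second after the job is handed in, with the robot touching nothing.
It also fails if it takes over 72 s, if anything falls off the work surface, if the arm or the gripper's body presses on something with over 40 N, if the wrist force passes 120 N, or if a joint passes its speed limit or range.

ROBOT

A 6-joint arm with a two-finger parallel gripper is mounted at the origin on the work surface. World frame = base frame: x ahead of the robot, y to its left, z up, the work surface at z = 0. Lengths are in m, angles in rad, forces in N, time in s.
With the tool pointing down it reaches from about 0.35 to 0.85 m from the base axis. Payload 8.1 kg.
Tool frame: the origin (TCP) lies between the finger pads; the fingertips stand ahead of it and the grasp point (between the pads) lies 5 mm behind it (tip_extent is the z of the fingertips in the tool frame, in m); z points along the fingers, y is the direction in which the jaws open and shut (so a half turn about z gives the same grasp; the last joint's range is limited). The gripper opens to 93 mm and grips with 3 to 60 N. Pads are 15 mm wide; open, the fingers measure 128 mm over their backs; the gripper's body (75 mm by 188 mm) begins 65 mm behind the grasp point.
Start: joints at [1.224, 0.13, 1.488, -0, 1.523, -0.085], TCP at [0.155, 0.58, 0.201] pointing down, gripper open.
Joint ranges: [-2.96, 2.96], [-0.89, 2.26], [0.02, 2.5], [-1.34, 4.48], [0, 2.73], [-2.66, 2.66]. Speed limits (rad/s): [2.39, 2.39, 2.79, 3.14, 3.14, 3.14].

INTERFACE

Orientations are given as a unit quaternion [x, y, z, w].
In Python, from plant import get_state, get_image, job_done, tip_extent gives the robot as it stands. The module is installed in compiled form; this text tells all that it offers.
- The arm moves only by the tool play_rows, never from a script. Its argument "series" is a list of rows, each a list of 2 entries, a list of its own where there are three numbers: the shift along the tool's x, y, z in cm, then the turn about the tool's z in degrees. In form: [[[tx, ty, tz], turn], ...]. A call has 1 to 10 rows; each row is the pose to reach, as a shift and turn from the pose commanded when the call began, along the tool's axes at that moment; what a row does not reach only later rows make up. A row lasts 1/10 s, in which the tool goes at most 50 mm and 8.59 degrees, less where a joint would pass 70% of its speed; a pose out of reach is approached as far as the arm can. A call with a gripper value outside its range is refused whole. "hand" is the finger opening in cm, from 0 to 9.3, set as the call begins (left out, the last holds). The fingers move at their own pace and stop on an object; "grip_force" is the grip in N (left out, the last holds). Time passes only in rows, so rows that repeat a pose let the fingers close. It gives the time, the measured TCP pose, the force and the opening at its end, in the units of the state.
- get_state(): the state, without advancing time (a new reading comes with each control period).
- get_image(name): name is "scene" or "side" or "wrist"; returns a dict with "img" (480x640x3 uint8, blue, green, red), "mtx" (3x3 intrinsics, pixels), "extrinsics" (4x4, takes a point from world to camera coordinates); the wrist camera has in their place "mount" (4x4, takes a point from camera to tool coordinates, whose origin is the TCP and whose axes are the flange's). Camera axes: x right, y down, z forward; pixel columns grow to the right and rows downward; lengths in m; the calibration is good to about 2 mm. A picture is of the moment at which its call begins: read the wrist's pose just before it. There is no depth.
- job_done(): hands the job in, once; it reports no verdict.
The state is a dict: "clock": time; "qpos": joint angles; "dq": joint speeds; "effort": joint torques, N m; "eef_pos": TCP position; "tool_rot": TCP orientation; "contact_force": force on the tool from outside, world axes, zero at the start; "ft_torque": the same for the moment, N m; "finger_gap": finger opening in m.
Only numpy, scipy, OpenCV 4.12 (cv2) and the standard library are available. Lean on these libraries where they do the work, as an engineer would, in place of code of your own. Each camera call takes 0.05 s, during which the arm holds its last target. There are 200 camera calls.

## Working session

There is one attempt and no reset: what is moved stays moved. The work goes in short steps, Python scripts to look and compute and a tool call to move; the robot and the scene stay as the last step left them, time stands still between calls to the robot, and variables do not carry over. Pictures are saved under pics/ and viewed, about 8 in all and at most 12, crops included, and the job is handed in when it is done.

Besides the shell and the picture viewer there is one more tool, called after "Request:" as a command line: name --argument value ..., lists and objects as JSON in quotes. play_rows: Moves the arm, as the interface text tells. Its arguments: {"type":"object","properties":{"series":{"type":"array"},"hand":{"type":"number"},"grip_force":{"type":"number"}},"required":["series"]}

```bash
mkdir -p pics; cat > h.py <<'E'
import numpy as np, cv2
from plant import get_state, get_image, job_done, tip_extent
from scipy.spatial.transform import Rotation as R
def snap(name, fn):
    s=get_state(); d=get_image(name); cv2.imwrite('pics/'+fn,d['img'])
    K=np.array(d['mtx'])
    if name=='wrist':
        T=np.eye(4);T[:3,:3]=R.from_quat(s['tool_rot']).as_matrix();T[:3,3]=s['eef_pos']
        E=np.linalg.inv(T@np.array(d['mount']))
    else: E=np.array(d['extrinsics'])
    np.savez('pics/'+fn+'.npz',K=K,E=E); return d['img'],K,E
def load(fn):
    z=np.load('pics/'+fn+'.npz'); return z['K'],z['E']
def atz(fn,uv,z):
    K,E=load(fn); Ei=np.linalg.inv(E); c=Ei[:3,3]
    d=Ei[:3,:3]@np.linalg.inv(K)@np.array([uv[0],uv[1],1.]); return c+d*(z-c[2])/d[2]
def proj(fn,p):
    K,E=load(fn); q=E[:3,:3]@np.asarray(p,float)+E[:3,3]; q=K@q; return q[:2]/q[2]
E
python3 - <<'E'
from h import *
s=get_state(); print(s, tip_extent)
for n in ['scene','side','wrist']:
    i,K,E=snap(n,n+'0.png'); print(n,K[0,0],np.linalg.inv(E).round(3).tolist())
E
```

```text
{'clock': 0.0, 'qpos': array([ 1.22359610e+00,  1.31152976e-01,  1.48922667e+00, -5.66674353e-06,
        1.52297053e+00, -8.54199979e-02]), 'dq': array([ 0.00156641, -0.0001801 , -0.00025693,  0.00042437,  0.00027689,
       -0.00140158]), 'effort': array([-3.07503324e-03, -5.59846795e+01, -4.91747296e+01,  7.65962410e-02,
        3.57606949e-02, -1.34054135e-04]), 'eef_pos': array([0.15507879, 0.57902524, 0.20002123]), 'tool_rot': array([ 1.30516508e-01,  9.91445747e-01, -8.58893375e-04, -1.85842733e-04]), 'contact_force': array([-0.83295074,  0.17839186,  0.42488631]), 'ft_torque': array([ 0.0880842 , -0.01086884,  0.05332339]), 'finger_gap': 0.09285906391113338} 0.014
scene 524.7310564377057 [[0.386, 0.743, -0.547, 1.09], [0.922, -0.312, 0.227, -0.343], [-0.002, -0.592, -0.806, 0.96], [0.0, 0.0, 0.0, 1.0]]
side 505.1413570224826 [[-0.835, -0.353, 0.421, 0.186], [-0.55, 0.527, -0.648, 0.392], [0.007, -0.773, -0.634, 0.664], [0.0, 0.0, 0.0, 1.0]]
wrist 342.82860441220294 [[0.258, 0.931, 0.259, 0.083], [0.966, -0.248, -0.07, 0.599], [-0.001, 0.268, -0.963, 0.384], [0.0, 0.0, 0.0, 1.0]]
```

View pics/scene0.png

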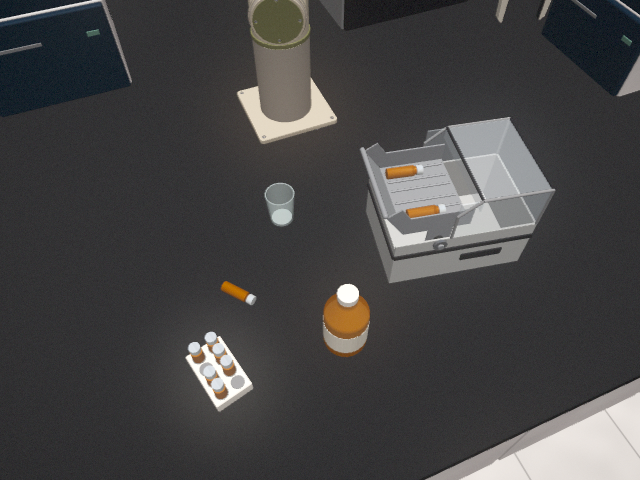

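View pics/side0.png

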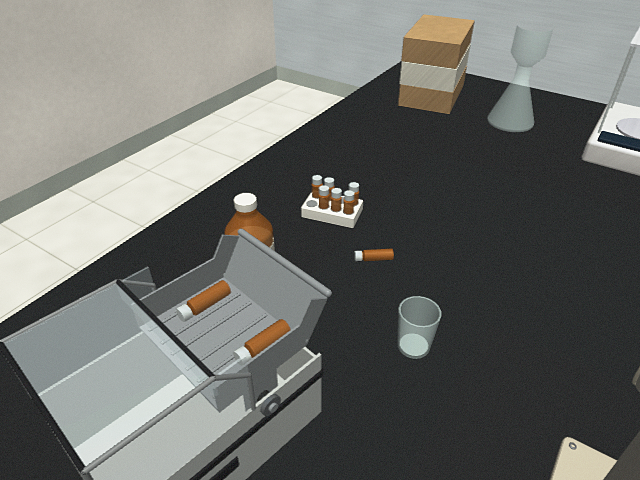

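The scene view shows the vial at about (239,293), cap at (252,299). It also shows the bin at right with lip ends (366,150) and (391,228), the rack, the bottle and the beaker. The side view shows the vial at (374,255), cap left at (358,256), and the lip from (240,233) to (328,294). Next I fit the poses.

```bash
cat > fit.py <<'E'
from h import *
from scipy.optimize import least_squares
S,D='scene0.png','side0.png'
obs=[(S,(366,150),(-.115,.088,.22)),(S,(391,229),(-.115,-.088,.22)),(D,(240,233),(-.115,-.088,.22)),(D,(328,294),(-.115,.088,.22)),
(S,(548,193),(.2,-.1,.236)),(S,(507,122),(.2,.1,.236)),(D,(3,343),(.2,-.1,.236)),(D,(84,470),(.2,.1,.236))]
def w(p,q):
    c,s=np.cos(p[2]),np.sin(p[2]); return np.array([p[0]+c*q[0]-s*q[1],p[1]+s*q[0]+c*q[1],q[2]])
f=lambda p:np.concatenate([proj(n,w(p,q))-uv for n,uv,q in obs])
r=least_squares(f,[.5,.3,1.5],loss='soft_l1')
print('bin',r.x.round(4),f(r.x).round(1).reshape(-1,2).tolist())
def blobs(fn):
    i=cv2.imread('pics/'+fn); h=cv2.cvtColor(i,cv2.COLOR_BGR2HSV)
    m=cv2.inRange(h,(5,150,90),(20,255,255))
    n,l,st,ce=cv2.connectedComponentsWithStats(m)
    for k in range(1,n):
        if st[k,4]>100: print(fn,st[k].tolist(),ce[k].round(1))
blobs(S);blobs(D)
# vial: body centre sits 6.5mm toward base end of axis
def vf(p,z,o):
    d=np.array([np.cos(p[2]),np.sin(p[2]),0]); c=np.array([p[0],p[1],z])
    return np.concatenate([proj(n,c+k*d)-uv for n,uv,k in o])
# end points of axis (base end, cap end)
for nm,z,o in [('vial',.0115,[(S,(222.5,287),-.0375),(S,(255,300.5),.0375),(D,(393,255),-.0375),(D,(355.5,256.5),.0375)]),
 ('left',.1715,[(S,(387,173),-.0375),(S,(423,169.5),.0375),(D,(287,326),-.0375),(D,(239,355),.0375)]),
 ('right',.1715,[(S,(408,212),-.0375),(S,(445,208.5),.0375),(D,(228,287),-.0375),(D,(181,313.5),.0375)])]:
    a=least_squares(vf,[.5,.3,1.],args=(z,o),loss='soft_l1'); print(nm,a.x.round(4),vf(a.x,z,o).round(1).tolist())
    c,s=np.cos(r.x[2]),np.sin(r.x[2]); d=a.x[:2]-r.x[:2]; print('  in bin',(c*d[0]+s*d[1]).round(4),(-s*d[0]+c*d[1]).round(4),a.x[2]-r.x[2])
for n,z,u,v in [('bottle',.175,(347,294),(245,200)),('beaker',0,(282,219),(414,347)),('rack',.0,(220,377),(332,210))]:
    print(n,atz(S,u,z).round(3),atz(D,v,z).round(3))
for fn in(S,D):
    i=cv2.imread('pics/'+fn)
    for q in [(-.115,.088,.22),(-.115,-.088,.22),(-.075,.085,.16),(-.075,-.085,.16),(.06,.085,.16),(.06,-.085,.16),(.2,.1,.236),(.2,-.1,.236),(.062,.1,.236),(.062,-.1,.236),(.2,-.1,0),(-.09,-.1,0),(-.09,.1,0),(-.02,0,.16),(-.02,.055,.1715),(-.02,-.055,.1715)]:
        cv2.circle(i,tuple(int(v) for v in proj(fn,w(r.x,q)).round()),2,(0,255,0),-1)
    cv2.imwrite('pics/ov_'+fn,i[:, :] )
a=cv2.imread('pics/ov_'+S)[90:330,340:580]; b=cv2.imread('pics/ov_'+D)[210:480,0:360]
a=cv2.resize(a,None,fx=1.6,fy=1.6); b=cv2.resize(b,None,fx=1.1,fy=1.1)
c=np.zeros((400,800,3),np.uint8); c[:a.shape[0],:a.shape[1]]=a; c[:b.shape[0],390:390+b.shape[1]]=b; cv2.imwrite('pics/ov.png',c)
E
python3 fit.py
```

```text
bin [0.5312 0.1128 1.3792] [[-5.4, -1.0], [-6.2, -11.8], [-0.4, -3.7], [0.5, -3.0], [5.8, -4.0], [1.9, -5.1], [-4.9, -1.8], [0.1, 0.1]]
scene0.png [386, 165, 30, 14, 285] [400.5 171.4]
scene0.png [407, 205, 32, 13, 263] [422.7 210.8]
scene0.png [221, 281, 28, 21, 301] [234.1 290.6]
scene0.png [324, 294, 46, 45, 1445] [345.9 317.7]
scene0.png [326, 344, 39, 13, 112] [344.9 352.1]
side0.png [312, 184, 29, 27, 302] [326.2 198.7]
side0.png [344, 191, 15, 23, 139] [350.3 204.1]
side0.png [225, 209, 47, 37, 939] [250.4 225.2]
side0.png [362, 249, 32, 12, 314] [378.  254.2]
side0.png [187, 280, 43, 35, 647] [208.5 296.6]
side0.png [245, 319, 45, 37, 696] [266.5 336.9]
vial [ 0.5155 -0.2946  0.7281] [0.3, -1.6, -1.1, -1.5, -0.9, -2.2, -0.5, -0.3]
  in bin -0.4029 -0.0622 -0.651096504576718
left [0.4701 0.0931 1.2787] [-2.1, -0.6, -2.0, 0.1, -0.1, -0.5, -2.3, 0.9]
  in bin -0.031 0.0562 -0.10054307156202036
right [0.5782 0.0829 1.3073] [-2.4, 0.4, -1.4, -0.1, -0.1, 0.3, -1.8, 0.4]
  in bin -0.0205 -0.0518 -0.07194356962672699
bottle [ 0.69  -0.132  0.175] [ 0.683 -0.125  0.175]
beaker [ 0.361 -0.142  0.   ] [ 0.352 -0.139  0.   ]
rack [ 0.672 -0.381  0.   ] [ 0.673 -0.389  0.   ]
```

View pics/ov.png

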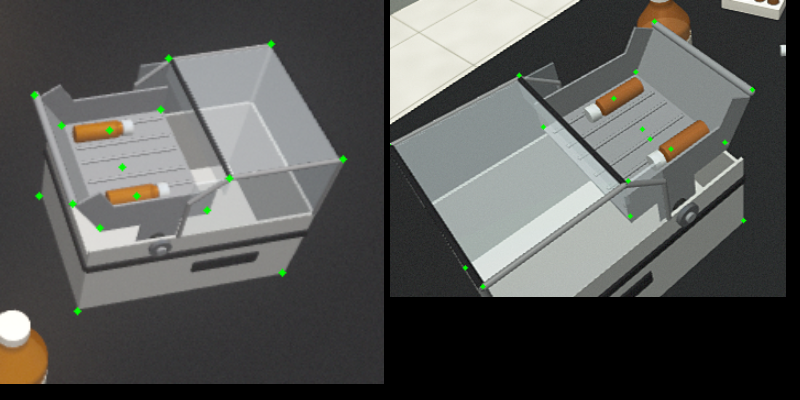

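The overlay fits well: the lip, hood corners and groove line up, and the large residuals came from my rough pixel guesses. Tray yaw is still uncertain by about 0.08 rad, so I'll refine it with the wrist camera later. Next I go above the vial.

```bash
cat >> h.py <<'E'
def to(x,y,z,jaw=None):
    "shift (cm, tool axes) and turn (deg) to bring TCP to x,y,z with the jaw axis at angle jaw (deg, world)"
    s=get_state(); M=R.from_quat(s['tool_rot']).as_matrix(); d=M.T@(np.array([x,y,z])-s['eef_pos'])*100
    now=np.degrees(np.arctan2(M[1,1],M[0,1])); t=0 if jaw is None else -(((jaw-now)+180)%360-180)
    print('pos',np.round(s['eef_pos'],4),'jaw %.1f'%now,'z',M[:,2].round(3),'-> shift',d.round(2),'turn %.1f'%t,'F',np.round(s['contact_force'],1),'gap %.4f'%s['finger_gap'],'t %.1f'%s['clock'])
E
python3 -c "
from h import *
to(.155,.58,.35); to(.5155,-.2946,.35,-48.3)"
```

```text
pos [0.1551 0.5791 0.2002] jaw 75.0 z [-0.    -0.001 -1.   ] -> shift [  0.03   0.06 -14.98] turn 0.0 F [-0.2 -0.  -0.2] gap 0.0926 t 0.1
pos [0.1551 0.5791 0.2002] jaw 75.0 z [-0.    -0.001 -1.   ] -> shift [-57.42 -75.09 -14.88] turn 123.3 F [-0.2 -0.  -0.2] gap 0.0926 t 0.1
```

Request:
play_rows --series '[[[0,0,-5],0],[[0,0,-10],0],[[0,0,-15],0],[[-57.4,-75.1,-15],123],[[-57.4,-75.1,-15],123],[[-57.4,-75.1,-15],123],[[-57.4,-75.1,-15],123],[[-57.4,-75.1,-15],123],[[-57.4,-75.1,-15],123],[[-57.4,-75.1,-15],123]]' --hand 5

```text
clock: 1.15
eef_pos: [0.2887, 0.2541, 0.3508]
tool_rot: [0.612, 0.791, 0.0, 0.0]
contact_force: [2.1, -0.9, 0.3]
finger_gap: 0.0499
```

```bash
python3 -c "
from h import *
to(.5155,-.2946,.25,-48.3)"
```

```text
pos [0.2887 0.2541 0.3508] jaw 14.5 z [ 0.  0. -1.] -> shift [-58.81   8.2   10.09] turn 62.8 F [ 2.1 -0.9  0.3] gap 0.0499 t 1.1
```

Request:
play_rows --series '[[[-58.8,8.2,0],63],[[-58.8,8.2,0],63],[[-58.8,8.2,0],63],[[-58.8,8.2,0],63],[[-58.8,8.2,0],63],[[-58.8,8.2,0],63],[[-58.8,8.2,0],63],[[-58.8,8.2,0],63],[[-58.8,8.2,0],63],[[-58.8,8.2,0],63]]'

```text
clock: 2.15
eef_pos: [0.4824, -0.2073, 0.3507]
tool_rot: [0.934, 0.357, 0.0, -0.0]
contact_force: [1.4, -0.3, -0.2]
finger_gap: 0.0504
```

```bash
python3 -c "
from h import *
to(.5155,-.2946,.2,-48.3)"
```

```text
pos [ 0.4824 -0.2073  0.3507] jaw -48.2 z [-0.  0. -1.] -> shift [-3.36  8.72 15.07] turn 0.1 F [ 1.4 -0.3 -0.2] gap 0.0504 t 2.1
```

Request:
play_rows --series '[[[-3.4,8.7,0],0],[[-3.4,8.7,5],0],[[-3.4,8.7,10],0],[[-3.4,8.7,15],0],[[-3.4,8.7,15],0],[[-3.4,8.7,15],0],[[-3.4,8.7,15],0]]'

```text
clock: 2.85
eef_pos: [0.5159, -0.2929, 0.2039]
tool_rot: [0.934, 0.357, 0.001, 0.001]
contact_force: [0.3, 0.5, 1.2]
finger_gap: 0.0503
```

```bash
python3 - <<'E'
from h import *
to(.5155,-.2946,.1,-48.3)
i,K,E=snap('wrist','w1.png')
print(np.linalg.inv(E)[:3,3])
p=lambda *q: proj('w1.png',q).round(1)
print(p(.5155,-.2946,.0115))
h=cv2.cvtColor(i,cv2.COLOR_BGR2HSV); m=cv2.inRange(h,(5,150,60),(20,255,255))
n,l,st,ce=cv2.connectedComponentsWithStats(m)
for k in range(1,n):
    if st[k,4]>200:
        c=cv2.minAreaRect(np.argwhere(l==k)[:,::-1].astype(np.float32)); print(st[k],c)
E
```

```text
pos [ 0.5159 -0.2929  0.2039] jaw -48.1 z [ 0.003 -0.002 -1.   ] -> shift [-0.15  0.07 10.39] turn 0.2 F [0.3 0.5 1.2] gap 0.0503 t 2.9
[ 0.57075186 -0.24243306  0.3877287 ]
[318.3 209.7]
[284   0  54  12 206] ((310.5, 5.5), (11.0, 53.0), 90.0)
[510 117  20  21 280] ((519.5, 127.0), (20.0, 19.0), 90.0)
[465 127  17  21 207] ((472.7680969238281, 136.63841247558594), (15.480661392211914, 20.074922561645508), 2.862405300140381)
[308 189  23  55 614] ((319.1089782714844, 216.2568359375), (20.2105655670166, 54.019596099853516), 3.5763344764709473)
```

View pics/w1.png

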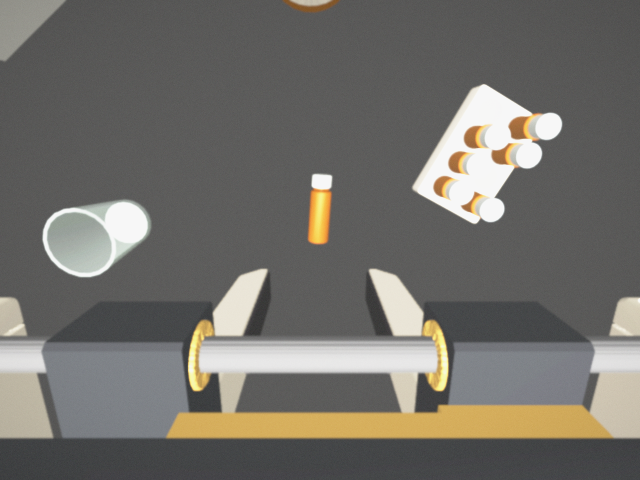

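The wrist view shows the vial upright in the image: cap top (322,176), base (318,243), nearly midway between the fingers. The rack is at right and the beaker at left, with room for the open jaws.

```bash
python3 - <<'E'
from h import *
a=atz('w1.png',(322,176),.0115); b=atz('w1.png',(318.3,243),.0115); d=a-b
print(a,b,np.linalg.norm(d),np.degrees(np.arctan2(d[1],d[0])),(a+b)/2)
c=(a+b)/2
j=np.degrees(np.arctan2(d[1],d[0]))-90
to(c[0],c[1],.06,j); to(c[0],c[1],.019,j)
E
```

```text
[ 0.54592241 -0.2726612   0.0115    ] [ 0.48654942 -0.32055768  0.0115    ] 0.0762838390973097 38.89328819714524 [ 0.51623592 -0.29660944  0.0115    ]
pos [ 0.5165 -0.2932  0.2049] jaw -48.1 z [ 0.004 -0.003 -1.   ] -> shift [-0.26  0.16 14.49] turn 3.0 F [-0.   0.1  1.1] gap 0.0499 t 2.9
pos [ 0.5165 -0.2932  0.2049] jaw -48.1 z [ 0.004 -0.003 -1.   ] -> shift [-0.27  0.14 18.59] turn 3.0 F [-0.   0.1  1.1] gap 0.0499 t 2.9
```

Request:
play_rows --series '[[[-0.2,0.2,4],3],[[-0.2,0.2,8],3],[[-0.2,0.2,12],3],[[-0.2,0.2,14],3],[[-0.2,0.2,14],3],[[-0.2,0.2,14],3],[[-0.2,0.2,14],3]]'

```text
clock: 3.6
eef_pos: [0.5171, -0.2968, 0.0649]
tool_rot: [0.943, 0.333, 0.002, 0.002]
contact_force: [0.9, -0.8, 0.2]
finger_gap: 0.0499
```

```bash
python3 - <<'E'
from h import *
to(.5162,-.2966,.0185,-51.1)
E
```

```text
pos [ 0.5171 -0.2968  0.0649] jaw -51.1 z [ 0.005 -0.003 -1.   ] -> shift [-0.06 -0.09  4.64] turn -0.0 F [ 0.9 -0.8  0.2] gap 0.0499 t 3.6
```

Request:
play_rows --series '[[[-0.1,-0.1,2],0],[[-0.1,-0.1,4],0],[[-0.1,-0.1,4.6],0],[[-0.1,-0.1,4.6],0],[[-0.1,-0.1,4.6],0],[[-0.1,-0.1,4.6],0]]'

```text
clock: 4.2
eef_pos: [0.5144, -0.2959, 0.0168]
tool_rot: [0.943, 0.332, 0.001, 0.001]
contact_force: [-0.9, 0.2, -0.1]
finger_gap: 0.0499
```

```bash
python3 - <<'E'
from h import *
to(.5162,-.2966,.0185,-51.1)
E
```

```text
pos [ 0.5144 -0.2959  0.0168] jaw -51.2 z [ 0.002 -0.001 -1.   ] -> shift [ 0.1   0.16 -0.17] turn -0.1 F [-0.9  0.2 -0.1] gap 0.0499 t 4.2
```

Request:
play_rows --series '[[[0,0.1,-0.2],0],[[0,0.1,-0.2],0],[[0,0.1,-0.2],0]]'

```text
clock: 4.5
eef_pos: [0.5142, -0.2962, 0.0175]
tool_rot: [0.943, 0.333, 0.0, 0.0]
contact_force: [-0.5, -0.2, -0.1]
finger_gap: 0.0498
```

Request:
play_rows --series '[[[0,0,0],0],[[0,0,0],0],[[0,0,0],0],[[0,0,0],0],[[0,0,0],0],[[0,0,0],0],[[0,0,0],0]]' --hand 1.5 --grip_force 12

```text
clock: 5.2
eef_pos: [0.514, -0.296, 0.017]
tool_rot: [0.943, 0.333, 0.0, 0.0]
contact_force: [-1.0, 0.6, -0.8]
finger_gap: 0.0153
```

```bash
python3 - <<'E'
from h import *
a,_,_=snap('wrist','w2.png'); b,_,_=snap('scene','s2.png'); c,_,_=snap('side','d2.png')
o=np.hstack([cv2.resize(a,(400,300)),cv2.resize(b[230:350,160:320],(400,300))]); o2=np.hstack([cv2.resize(c[200:320,300:460],(400,300)),np.zeros((300,400,3),np.uint8)])
cv2.imwrite('pics/c2.png',np.vstack([o,o2]))
to(.5162,-.2966,.0185,-51.1)
E
```

```text
pos [ 0.514 -0.296  0.017] jaw -51.2 z [ 0.  0. -1.] -> shift [ 0.14  0.19 -0.15] turn -0.1 F [ 0.7 -0.5  0.4] gap 0.0148 t 5.3
```

View pics/c2.png

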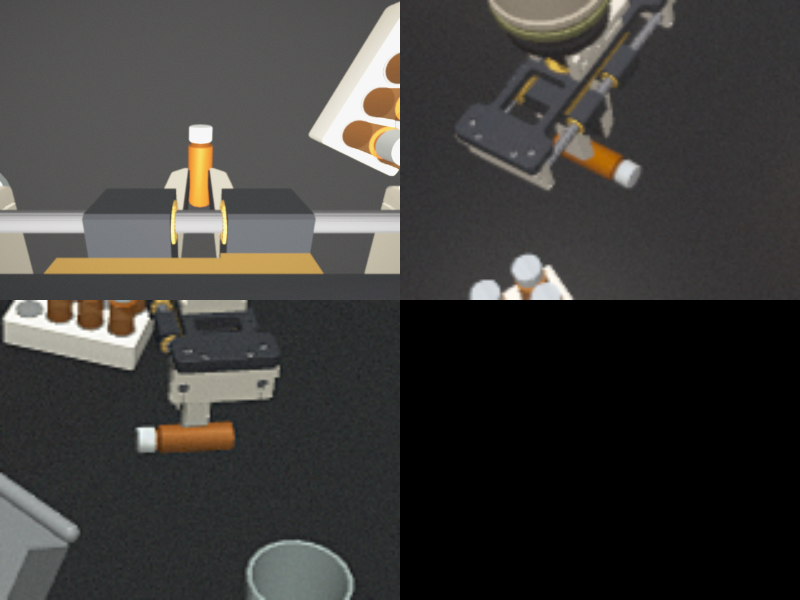

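The wrist crop shows the vial between or just ahead of the fingers, cap (322,200) and base (319,331) in full pixels, but the gap reads 15 mm, so it is not gripped. I check where it lies.

```bash
python3 - <<'E'
from h import *
for z in (.0115,.03):
    a=atz('w2.png',(321.6,200),z); b=atz('w2.png',(319,331),z); print(z,a,b,np.linalg.norm(a-b),(a+b)/2)
# where fingertip and TCP project
s=get_state(); M=R.from_quat(s['tool_rot']).as_matrix()
for t in [(0,0,0),(.0075,.0075,.014),(.0075,-.0075,.014),(-.0075,.0075,.014)]: print(t,proj('w2.png',s['eef_pos']+M@np.array(t)))
i=cv2.imread('pics/w2.png')[180:400,200:440]; cv2.imwrite('pics/c3.png',cv2.resize(i,None,fx=2.6,fy=2.6,interpolation=cv2.INTER_CUBIC))
E
```

```text
0.0115 [ 0.54762176 -0.27122397  0.0115    ] [ 0.4826963 -0.3217986  0.0115   ] 0.08229890187687872 [ 0.51515903 -0.29651129  0.0115    ]
0.03 [ 0.54998575 -0.26903877  0.03      ] [ 0.49140407 -0.31467181  0.03      ] 0.0742575731015463 [ 0.52069491 -0.29185529  0.03      ]
(0, 0, 0) [318.26784717 273.57543222]
(0.0075, 0.0075, 0.014) [330.5663168  253.36173936]
(0.0075, -0.0075, 0.014) [305.90565677 253.35213809]
(-0.0075, 0.0075, 0.014) [330.31149393 276.3112621 ]
```

View pics/c3.png

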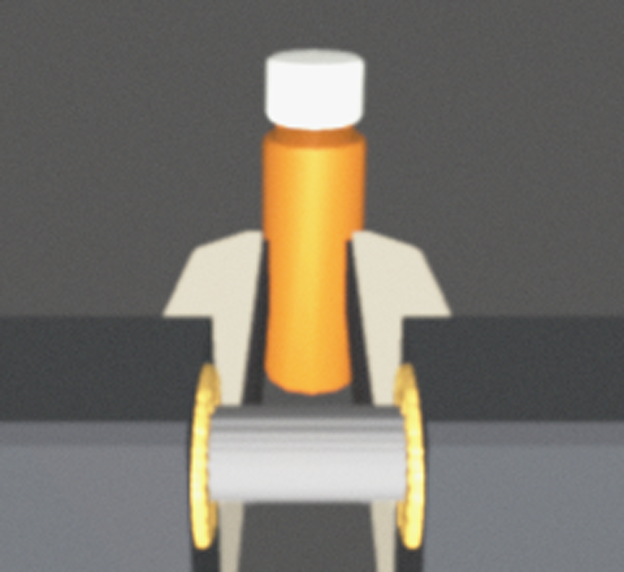

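The vial is centred between the fingers, so I test the grip by commanding a full close and lifting slightly.

Request:
play_rows --series '[[[0,0,0],0],[[0,0,0],0],[[0,0,0],0],[[0,0,0],0]]' --hand 1

```text
clock: 5.75
eef_pos: [0.5139, -0.296, 0.017]
tool_rot: [0.943, 0.332, -0.0, 0.0]
contact_force: [0.7, -0.1, 0.5]
finger_gap: 0.0099
```

```bash
python3 - <<'E'
from h import *
a,_,_=snap('wrist','w4.png'); b,_,_=snap('scene','s4.png'); c,_,_=snap('side','d4.png')
o=np.hstack([cv2.resize(a[180:360,200:440],(400,300)),cv2.resize(b[250:325,200:300],(400,300),interpolation=cv2.INTER_CUBIC)]); o2=np.hstack([cv2.resize(c[215:290,330:430],(400,300),interpolation=cv2.INTER_CUBIC),cv2.resize(cv2.absdiff(a,cv2.imread('pics/w2.png'))[180:360,200:440],(400,300))])
cv2.imwrite('pics/c4.png',np.vstack([o,o2]))
E
```

```text
(no output)
```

View pics/c4.png

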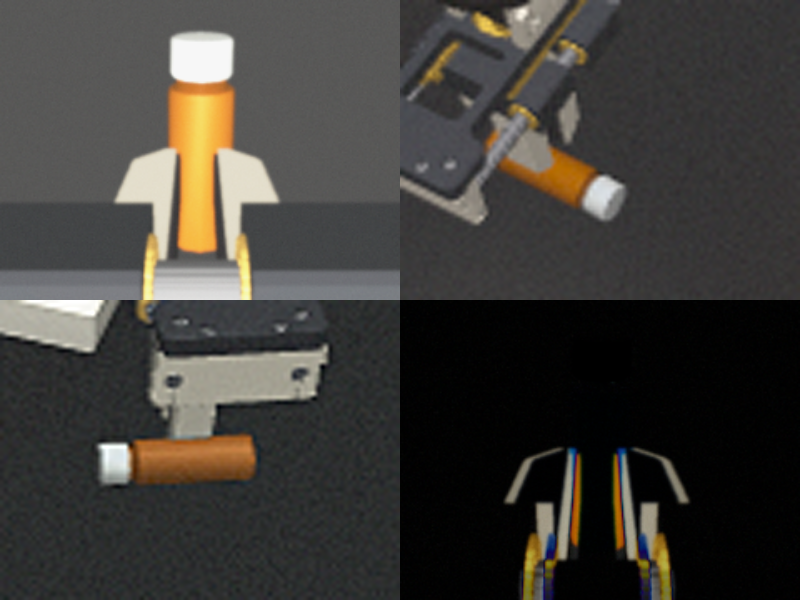

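In the side crop the vial hides no part of itself behind a finger and the finger ends at the vial's top edge (378,249), so the fingertips look higher than the state suggests. I check that against the projections.

```bash
python3 - <<'E'
from h import *
s=get_state(); M=R.from_quat(s['tool_rot']).as_matrix(); print(s['eef_pos'],s['qpos'],s['tool_rot'])
for t in (.014,0,-.01,-.02,-.03,-.04):
    P=[s['eef_pos']+M@np.array((x,y,t)) for x,y in ((.0075,.005),(.0075,-.005),(0,0))]
    print(t,'wrist',[proj('w4.png',p).round(1) for p in P[:2]],'scene',proj('s4.png',P[2]).round(1),'side',proj('d4.png',P[2]).round(1))
for n in ('scene','side'):
    d=cv2.absdiff(cv2.imread('pics/%s4.png'%n[0].replace('x','')) if n=='scene' else cv2.imread('pics/d4.png'),cv2.imread('pics/%s2.png'%('s' if n=='scene' else 'd'))).max(2)
    ys,xs=np.where(cv2.morphologyEx((d>40).astype(np.uint8),cv2.MORPH_OPEN,np.ones((2,2)))>0); 
    if len(ys): k=np.argsort(-ys)[:8]; print(n,len(ys),list(zip(xs[k],ys[k])))
E
```

```text
[ 0.51396644 -0.29599867  0.01704355] [-6.08948309e-01  2.72345063e-01  1.67646139e+00 -4.02936046e-06
  1.19275172e+00  2.83965162e-01] [9.43106910e-01 3.32489633e-01 8.53585224e-06 1.50928343e-05]
0.014 wrist [array([326.5, 253.3]), array([310.1, 253.3])] scene [237.8 293.8] side [374.4 257.6]
0 wrist [array([327.2, 261.3]), array([309.6, 261.3])] scene [236.9 290.4] side [374.9 252.2]
-0.01 wrist [array([327.6, 267.6]), array([309.2, 267.6])] scene [236.3 288. ] side [375.2 248.4]
-0.02 wrist [array([328.2, 274.7]), array([308.7, 274.7])] scene [235.6 285.4] side [375.6 244.4]
-0.03 wrist [array([328.8, 282.6]), array([308.2, 282.6])] scene [235.  282.9] side [376.  240.5]
-0.04 wrist [array([329.5, 291.4]), array([307.6, 291.4])] scene [234.3 280.3] side [376.3 236.4]
scene 42 [(np.int64(232), np.int64(294)), (np.int64(233), np.int64(294)), (np.int64(233), np.int64(293)), (np.int64(232), np.int64(293)), (np.int64(229), np.int64(292)), (np.int64(228), np.int64(292)), (np.int64(229), np.int64(291)), (np.int64(228), np.int64(291))]
side 12 [(np.int64(379), np.int64(251)), (np.int64(380), np.int64(251)), (np.int64(379), np.int64(250)), (np.int64(380), np.int64(250)), (np.int64(365), np.int64(217)), (np.int64(366), np.int64(217)), (np.int64(366), np.int64(216)), (np.int64(365), np.int64(216))]
```

Both views put the real fingertips about 23 mm higher than `tip_extent` says, at roughly z 27 mm, so the fingers closed above the vial. I reopen and go down in small steps, watching the force.

Request:
play_rows --series '[[[0,0,0],0],[[0,0,0],0],[[0,0,0],0],[[0.1,0.1,0.3],0],[[0.1,0.1,0.6],0],[[0.1,0.1,0.9],0],[[0.1,0.1,1.2],0],[[0.1,0.1,1.2],0],[[0.1,0.1,1.2],0]]' --hand 4.5

```text
clock: 6.8
eef_pos: [0.5152, -0.2961, 0.0048]
tool_rot: [0.943, 0.332, -0.0, -0.0]
contact_force: [-0.1, 0.7, 0.2]
finger_gap: 0.0448
```

```bash
python3 - <<'E'
from h import *
to(.5155,-.2966,-.003,-51.1)
a,_,_=snap('wrist','w5.png'); c,_,_=snap('side','d5.png'); b,_,_=snap('scene','s5.png')
cv2.imwrite('pics/c5.png',np.hstack([cv2.resize(a[180:360,200:440],(400,300)),cv2.resize(c[215:290,330:430],(400,300),interpolation=cv2.INTER_CUBIC)]))
E
```

```text
pos [ 0.5152 -0.2961  0.0048] jaw -51.2 z [-0.  0. -1.] -> shift [-0.01  0.06  0.78] turn -0.1 F [-0.1  0.7  0.2] gap 0.0448 t 6.8
```

View pics/c5.png

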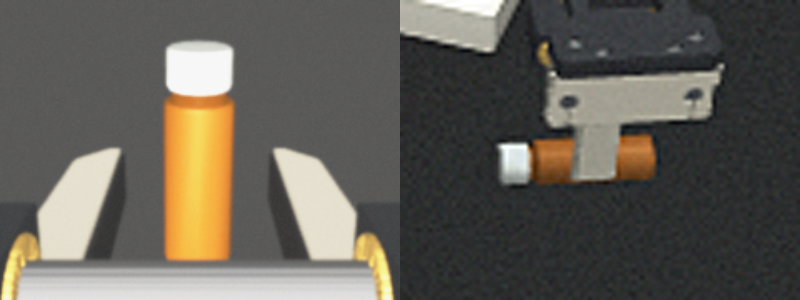

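```bash
python3 - <<'E'
from h import *
s=get_state(); M=R.from_quat(s['tool_rot']).as_matrix()
for t in (.014,0,-.005,-.01,-.015,-.02):
    print(t,'z',s['eef_pos'][2]-t,[proj('d5.png',s['eef_pos']+M@np.array((0,y,t))).round(1) for y in (-.0224,-.031,-.04)])
i=cv2.imread('pics/d5.png'); print(i[250:270,379].tolist())
E
```

```text
0.014 z -0.008790429264905671 [array([375.3, 269.2]), array([376. , 272.2]), array([376.9, 275.4])]
0 z 0.005209570735094329 [array([375.8, 263.9]), array([376.6, 266.9]), array([377.4, 270. ])]
-0.005 z 0.01020957073509433 [array([376., 262.]), array([376.8, 265. ]), array([377.6, 268.1])]
-0.01 z 0.01520957073509433 [array([376.2, 260.1]), array([376.9, 263.1]), array([377.8, 266.2])]
-0.015 z 0.02020957073509433 [array([376.3, 258.2]), array([377.1, 261.1]), array([378. , 264.2])]
-0.02 z 0.02520957073509433 [array([376.5, 256.2]), array([377.3, 259.2]), array([378.2, 262.3])]
[[140, 153, 152], [141, 153, 156], [140, 152, 155], [138, 151, 154], [139, 152, 155], [138, 150, 150], [135, 149, 150], [138, 152, 150], [145, 154, 157], [143, 154, 154], [34, 41, 51], [43, 41, 40], [45, 45, 42], [47, 47, 48], [46, 43, 40], [46, 45, 46], [41, 40, 38], [48, 48, 48], [45, 44, 41], [49, 52, 50]]
```

Request:
play_rows --series '[[[0,0,0.3],0],[[0,0,0.6],0],[[0,0,0.9],0],[[0,0,1.1],0],[[0,0,1.1],0],[[0,0,1.1],0]]'

```text
clock: 7.55
eef_pos: [0.5153, -0.2961, -0.0061]
tool_rot: [0.943, 0.332, -0.0, -0.0]
contact_force: [-0.4, -0.0, 0.6]
finger_gap: 0.045
```

Request:
play_rows --series '[[[0,0,0],0],[[0,0,0],0],[[0,0,0],0],[[0,0,0],0],[[0,0,0],0],[[0,0,0],0]]' --hand 1.5 --grip_force 12

```text
clock: 8.15
eef_pos: [0.5155, -0.2962, -0.0058]
tool_rot: [0.943, 0.332, 0.0, 0.0]
contact_force: [-0.1, 0.3, 0.9]
finger_gap: 0.022
```

Gripped: gap 22 mm. I lift the vial and hover in front of the tray, aligned with it.

Request:
play_rows --series '[[[0,0,-3],0],[[0,0,-8],0],[[0,0,-13],0],[[0,0,-18],0],[[0,0,-23],0],[[0,0,-28],0],[[0,0,-33],0],[[0,0,-35],0],[[0,0,-35],0],[[0,0,-35],0]]'

```text
clock: 9.15
eef_pos: [0.5154, -0.2961, 0.3433]
tool_rot: [0.943, 0.332, -0.0, -0.0]
contact_force: [0.3, 0.7, -0.3]
finger_gap: 0.0224
```

```bash
python3 - <<'E'
from h import *
to(.50,-.04,.34,-13)
E
```

```text
pos [ 0.5154 -0.2961  0.3433] jaw -51.2 z [-0.  0. -1.] -> shift [ 14.87 -20.91   0.34] turn -38.2 F [ 0.3  0.7 -0.3] gap 0.0224 t 9.2
```

Request:
play_rows --series '[[[4,-6,0],-8],[[8,-11,0],-16],[[11,-16,0],-24],[[14.9,-20.9,0],-32],[[14.9,-20.9,0],-38],[[14.9,-20.9,0],-38],[[14.9,-20.9,0],-38],[[14.9,-20.9,0],-38]]'

```text
clock: 9.95
eef_pos: [0.4999, -0.0406, 0.3423]
tool_rot: [0.784, 0.621, -0.001, -0.001]
contact_force: [0.3, -0.3, -0.6]
finger_gap: 0.0226
```

```bash
python3 - <<'E'
from h import *
to(.50,-.04,.34,-13)
i,K,E=snap('wrist','w6.png'); to(.50,-.04,.34,-13)
E
```

```text
pos [ 0.4999 -0.0406  0.3423] jaw -13.2 z [-0.003 -0.    -1.   ] -> shift [ 0.06 -0.    0.23] turn -0.2 F [ 0.3 -0.3 -0.6] gap 0.0226 t 9.9
pos [ 0.5001 -0.0411  0.3427] jaw -13.3 z [-0.002 -0.    -1.   ] -> shift [ 0.11 -0.03  0.27] turn -0.3 F [ 0.4 -0.2 -0.2] gap 0.0224 t 10.0
```

View pics/w6.png

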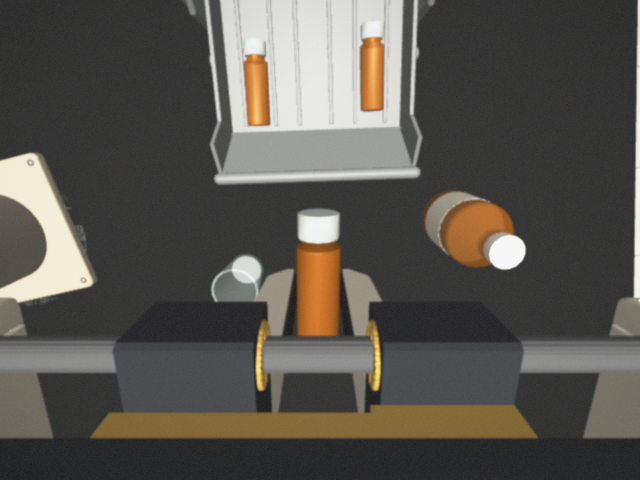

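The wrist view shows the lip ends at (216,180) and (419,173). The tray vials run from (258,125) to (255,40) and from (372,110) to (371,22), the middle groove is free, and the held vial is straight in the fingers, cap ahead.

```bash
cat > fit2.py <<'E'
from h import *
from scipy.optimize import least_squares
f='w6.png'
a,b=atz(f,(215.5,180),.22),atz(f,(419.5,173),.22); d=b-a
print('lip',a,b,'len',np.linalg.norm(d),'tray x dir',np.degrees(np.arctan2(d[1],d[0]))+90,'mid',(a+b)/2)
th=np.arctan2(d[1],d[0])+np.pi/2; ux=np.array([np.cos(th),np.sin(th)]); uy=np.array([-ux[1],ux[0]])
L=((a+b)/2)[:2]
for n,u,v,z in [('left',(258,125),(255,40),.1715),('right',(372,110),(371.5,22),.1715),('floor front',(232,132),(403,127),.16),('rib -?',(299,126),(297,10),.162),('rib +?',(332,124),(331,10),.162)]:
    p,q=atz(f,u,z)[:2],atz(f,v,z)[:2]
    e=q-p; print(n,'len %.4f dir %.1f'%(np.linalg.norm(e),np.degrees(np.arctan2(e[1],e[0]))),'rel lip x,y:',[(round((k-L)@ux,4),round((k-L)@uy,4)) for k in (p,q)])
print('pivot xy',L+.115*ux,'floor pt',L+.095*ux)
E
python3 fit2.py
python3 - <<'E'
import cv2,numpy as np
i=cv2.imread('pics/w6.png'); g=cv2.cvtColor(i,cv2.COLOR_BGR2GRAY)
for r in (20,60,100,120): print(r,[c for c in range(225,415) if g[r,c]<g[r,c-3]-8 and g[r,c]<g[r,c+3]-8])
c=i[0:190,180:440]; 
E
```

```text
lip [0.42033071 0.01845887 0.22      ] [ 0.59761317 -0.01676231  0.22      ] len 0.18074734735259085 tray x dir 78.76321296214607 mid [0.50897194 0.00084828 0.22      ]
left len 0.0752 dir 76.2 rel lip x,y: [(np.float64(0.0472), np.float64(0.0569)), (np.float64(0.1224), np.float64(0.0536))]
right len 0.0761 dir 79.6 rel lip x,y: [(np.float64(0.0573), np.float64(-0.0553)), (np.float64(0.1334), np.float64(-0.0543))]
floor front len 0.1748 dir -11.6 rel lip x,y: [(np.float64(0.0418), np.float64(0.086)), (np.float64(0.0407), np.float64(-0.0888))]
rib -? len 0.1033 dir 77.0 rel lip x,y: [(np.float64(0.0452), np.float64(0.0171)), (np.float64(0.1485), np.float64(0.0139))]
rib +? len 0.1014 dir 78.0 rel lip x,y: [(np.float64(0.046), np.float64(-0.0164)), (np.float64(0.1474), np.float64(-0.0178))]
pivot xy [0.53138131 0.11364376] floor pt [0.52748403 0.09402715]
20 [239, 240, 271, 297, 331, 352, 372, 384]
60 [248, 249, 261, 262, 263, 273, 274, 329, 330, 361, 362, 363, 381, 382]
100 [247, 248, 266, 267, 276, 361, 362, 363, 380, 381, 382]
120 [248, 249, 250, 267, 268, 383]
```

The lip (181 mm measured, 176 given), the ribs and both tray vials agree with the earlier fit: pivot (0.531, 0.113), tray direction 78.5°. I go above the middle groove.

```bash
python3 - <<'E'
from h import *
to(.5267,.0870,.34,-11.6)
E
```

```text
pos [ 0.5001 -0.0411  0.3427] jaw -13.3 z [-0.002 -0.    -1.   ] -> shift [13.08 -0.35  0.26] turn -1.7 F [ 0.4 -0.2 -0.2] gap 0.0224 t 10.0
```

Request:
play_rows --series '[[[5,-0.1,0],-1],[[10,-0.3,0],-1.7],[[13,-0.4,0],-1.7],[[13.1,-0.4,0],-1.7],[[13.1,-0.4,3],-1.7],[[13.1,-0.4,6],-1.7],[[13.1,-0.4,9],-1.7],[[13.1,-0.4,9],-1.7],[[13.1,-0.4,9],-1.7],[[13.1,-0.4,9],-1.7]]'

```text
clock: 11.0
eef_pos: [0.5274, 0.0876, 0.2562]
tool_rot: [0.775, 0.632, 0.001, 0.001]
contact_force: [-0.4, -0.2, -0.4]
finger_gap: 0.022
```

```bash
python3 - <<'E'
from h import *
to(.5267,.0870,.156,-11.6)
E
```

```text
pos [0.5274 0.0876 0.2562] jaw -11.5 z [ 0.003  0.    -1.   ] -> shift [-0.08 -0.08 10.02] turn 0.1 F [-0.4 -0.2 -0.4] gap 0.0220 t 11.0
```

```bash
python3 - <<'E'
from h import *
# pose at d5
p=np.array([.5152,-.2961,.0048]); M=R.from_quat([.943,.332,0,0]).as_matrix()
for t in (-.03,-.04,-.05,-.06,-.07): print(t,[proj('d5.png',p+M@np.array((x,y,t))).round(1).tolist() for x in (-.0375,.0375) for y in (-.064,-.094)])
E
```

```text
-0.03 [[400.9, 265.9], [404.4, 277.0], [360.9, 268.3], [363.4, 279.5]]
-0.04 [[401.4, 261.9], [405.0, 273.0], [361.2, 264.3], [363.7, 275.5]]
-0.05 [[402.0, 257.8], [405.6, 268.8], [361.5, 260.2], [364.0, 271.4]]
-0.06 [[402.6, 253.7], [406.2, 264.7], [361.8, 256.0], [364.3, 267.2]]
-0.07 [[403.1, 249.5], [406.8, 260.5], [362.1, 251.8], [364.7, 262.9]]
```

Request:
play_rows --series '[[[-0.1,-0.1,3],0],[[-0.1,-0.1,5.5],0],[[-0.1,-0.1,7.5],0],[[-0.1,-0.1,8.5],0],[[-0.1,-0.1,9],0],[[-0.1,-0.1,9],0],[[-0.1,-0.1,9],0],[[-0.1,-0.1,9],0]]'

```text
clock: 11.8
eef_pos: [0.526, 0.0879, 0.1655]
tool_rot: [0.774, 0.633, 0.001, 0.001]
contact_force: [0.5, 0.5, -0.5]
finger_gap: 0.0225
```

```bash
python3 - <<'E'
from h import *
to(.5267,.0870,.1555,-11.6)
snap('wrist','w7.png'); i,K,E=snap('side','d7.png'); j,_,_=snap('scene','s7.png')
cv2.imwrite('pics/c7.png',np.hstack([cv2.resize(i[180:405,120:420],(400,300)),cv2.resize(j[110:260,350:550],(400,300),interpolation=cv2.INTER_CUBIC)]))
E
```

```text
pos [0.526  0.0879 0.1655] jaw -11.5 z [ 0.002  0.    -1.   ] -> shift [-0.07  0.09  1.  ] turn 0.1 F [ 0.5  0.5 -0.5] gap 0.0225 t 11.8
```

View pics/c7.png

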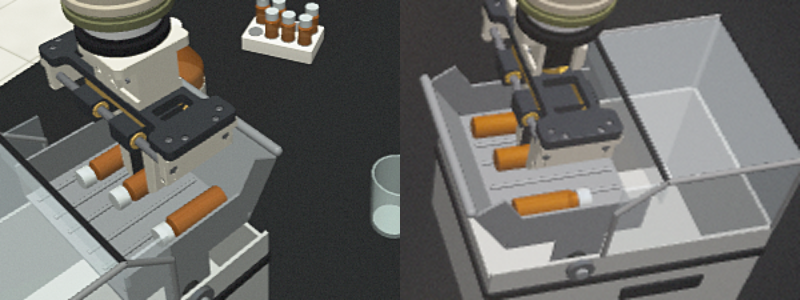

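The crops show the held vial just above the middle groove between the two others, with the gripper body clear of the walls. I lower it gently.

Request:
play_rows --series '[[[-0.1,0.1,0.3],0],[[-0.1,0.1,0.6],0],[[-0.1,0.1,0.9],0],[[-0.1,0.1,0.9],0],[[-0.1,0.1,0.9],0]]'

```text
clock: 12.45
eef_pos: [0.5257, 0.0866, 0.1548]
tool_rot: [0.774, 0.633, -0.0, -0.0]
contact_force: [-0.4, -0.5, -0.1]
finger_gap: 0.0223
```

Request:
play_rows --series '[[[0,0,0.1],0],[[0,0,0.1],0],[[0,0,0.1],0]]'

```text
clock: 12.75
eef_pos: [0.5259, 0.0866, 0.1541]
tool_rot: [0.774, 0.633, 0.0, 0.0]
contact_force: [-0.4, 0.4, 0.1]
finger_gap: 0.0225
```

Request:
play_rows --series '[[[0,0,0.1],0],[[0,0,0.1],0],[[0,0,0.1],0]]'

```text
clock: 13.05
eef_pos: [0.5262, 0.0866, 0.1539]
tool_rot: [0.774, 0.633, 0.0, 0.0]
contact_force: [-2.6, -0.1, 5.3]
finger_gap: 0.0223
```

Request:
play_rows --series '[[[0,0,0.1],0],[[0,0,0.1],0],[[0,0,0.1],0]]'

```text
clock: 13.35
eef_pos: [0.5264, 0.0865, 0.1538]
tool_rot: [0.774, 0.633, 0.001, 0.001]
contact_force: [-4.1, 0.2, 10.1]
finger_gap: 0.0219
```

Request:
play_rows --series '[[[0,0,-0.15],0],[[0,0,-0.15],0],[[0,0,-0.15],0]]'

```text
clock: 13.65
eef_pos: [0.5262, 0.0866, 0.1539]
tool_rot: [0.774, 0.633, 0.0, 0.0]
contact_force: [-0.9, -0.5, 4.1]
finger_gap: 0.0222
```

Request:
play_rows --series '[[[0,0,0],0],[[0,0,0],0],[[0,0,0],0],[[0,0,0],0],[[0,0,0],0]]' --hand 3.4

```text
clock: 14.15
eef_pos: [0.5258, 0.0866, 0.1533]
tool_rot: [0.774, 0.633, -0.0, -0.0]
contact_force: [-0.6, -0.1, -1.3]
finger_gap: 0.034
```

Request:
play_rows --series '[[[0,0,-1],0],[[0,0,-2],0],[[0,0,-4],0],[[0,0,-8],0],[[0,0,-12],0],[[0,0,-16],0],[[-4,0,-19],0],[[-9,0,-19],0],[[-13,0,-19],0],[[-13,0,-19],0]]'

```text
clock: 15.15
eef_pos: [0.4995, -0.0448, 0.3453]
tool_rot: [0.776, 0.631, 0.0, 0.001]
contact_force: [0.2, 1.3, 0.2]
finger_gap: 0.034
```

```bash
python3 - <<'E'
from h import *
to(.50,-.04,.34,-11.6)
snap('wrist','w8.png'); to(.50,-.04,.34,-11.6)
snap('scene','s8.png')
i=cv2.imread('pics/w8.png'); j=cv2.imread('pics/s8.png')
cv2.imwrite('pics/c8.png',np.hstack([cv2.resize(i[:240,160:480],(480,360)),cv2.resize(j[120:240,350:457],(320,360))]))
E
```

```text
pos [ 0.4995 -0.0448  0.3453] jaw -11.7 z [ 0.002 -0.002 -1.   ] -> shift [ 0.48 -0.05  0.53] turn -0.1 F [0.2 1.3 0.2] gap 0.0340 t 15.2
pos [ 0.4999 -0.0428  0.345 ] jaw -11.7 z [ 0.002 -0.    -1.   ] -> shift [ 0.27 -0.04  0.5 ] turn -0.1 F [ 0.7 -0.3 -0. ] gap 0.0339 t 15.2
```

View pics/c8.png

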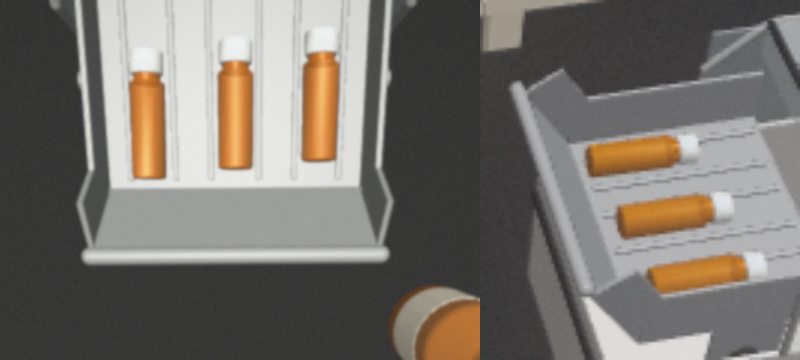

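The middle vial lies between its ribs, parallel to the other two. Now I close the fingers and go down in front of the lip.

Request:
play_rows --series '[[[0,0,4],0],[[0,0,8],0],[[0,0,12],0],[[0,0,14.8],0],[[0,0,14.8],0],[[0,0,14.8],0],[[0,0,14.8],0]]' --hand 0

```text
clock: 15.95
eef_pos: [0.5015, -0.0404, 0.1982]
tool_rot: [0.774, 0.633, 0.001, 0.001]
contact_force: [0.8, 0.4, 0.5]
finger_gap: 0.0006
```

Request:
play_rows --series '[[[1,0,0],0],[[2,0,0],0],[[2,0,0],0],[[2,0,0],0],[[2,0,0],0]]'

```text
clock: 16.45
eef_pos: [0.504, -0.0212, 0.1956]
tool_rot: [0.774, 0.633, -0.0, 0.0]
contact_force: [-0.6, 0.7, -0.7]
finger_gap: 0.0003
```

```bash
cat >> h.py <<'E'
def lip():
    s=get_state(); u=np.array([np.cos(np.radians(78.4)),np.sin(np.radians(78.4))]); d=s['eef_pos'][:2]-[.509,.0008]
    f=np.array(s['contact_force']); print('TCP rel lip-rest x %.1f y %.1f mm, z %.1f'%(d@u*1e3,(d@[-u[1],u[0]])*1e3,s['eef_pos'][2]*1e3),'Fx %.1f Fy %.1f Fz %.1f'%(f[:2]@u,f[:2]@[-u[1],u[0]],f[2]),'t',round(s['clock'],2))
E
python3 -c "
from h import *
lip()
# arc table: bead shift from rest (dx,dz mm) by tray angle
for a in np.arange(0,1,.1): print(round(a,1),np.round([115-149*np.cos(np.arctan2(95,115)+a),149*np.sin(np.arctan2(95,115)+a)-95],1))"
```

```text
TCP rel lip-rest x -22.5 y 0.5 mm, z 195.6 Fx 0.6 Fy 0.8 Fz -0.7 t 16.45
0.0 [ 0.1 -0.1]
0.1 [10.2 10.9]
0.2 [21.3 20.8]
0.3 [33.3 29.6]
0.4 [46.1 37.1]
0.5 [59.7 43.4]
0.6 [73.8 48.2]
0.7 [88.3 51.6]
0.8 [103.   53.5]
0.9 [117.9  54. ]
```

Request:
play_rows --series '[[[0.3,0,0],0],[[0.5,0,0],0],[[0.7,0,0],0],[[0.7,0,0],0]]'

```text
clock: 16.85
eef_pos: [0.5054, -0.0141, 0.1955]
tool_rot: [0.774, 0.633, -0.0, -0.0]
contact_force: [-0.1, 0.7, 0.8]
finger_gap: 0.0003
```

Request:
play_rows --series '[[[0.15,0,0],0],[[0.3,0,0],0],[[0.3,0,0],0],[[0.3,0,0],0]]'

```text
clock: 17.25
eef_pos: [0.5059, -0.0123, 0.1957]
tool_rot: [0.774, 0.633, -0.001, 0.001]
contact_force: [-0.7, -4.4, 0.9]
finger_gap: 0.0006
```

```bash
python3 -c "
from h import *
lip()"
```

```text
TCP rel lip-rest x -13.4 y 0.4 mm, z 195.7 Fx -4.4 Fy -0.2 Fz 0.9 t 17.25
```

Contact found, −4.4 N. I follow the lip's arc in steps.

Request:
play_rows --series '[[[0.3,0,-0.2],0],[[0.6,0,-0.5],0],[[0.9,0,-0.8],0],[[1.2,0,-1.1],0],[[1.5,0,-1.4],0],[[1.8,0,-1.65],0],[[2.2,0,-2.0],0]]'

```text
clock: 17.95
eef_pos: [0.5107, 0.0079, 0.217]
tool_rot: [0.775, 0.632, -0.001, 0.002]
contact_force: [-3.2, -10.2, 7.9]
finger_gap: 0.0008
```

```bash
python3 -c "
from h import *
lip()"
```

```text
TCP rel lip-rest x 7.3 y -0.3 mm, z 217.0 Fx -10.7 Fy 1.0 Fz 7.9 t 17.95
```

Request:
play_rows --series '[[[0.3,0,-0.4],0],[[0.6,0,-0.65],0],[[1.0,0,-0.95],0],[[1.4,0,-1.25],0],[[1.8,0,-1.5],0],[[2.2,0,-1.75],0],[[2.2,0,-1.75],0]]'

```text
clock: 18.65
eef_pos: [0.515, 0.0312, 0.2338]
tool_rot: [0.774, 0.633, -0.0, 0.001]
contact_force: [-1.8, -7.3, 4.5]
finger_gap: 0.0003
```

```bash
python3 -c "
from h import *
lip()"
```

```text
TCP rel lip-rest x 31.0 y 0.2 mm, z 233.8 Fx -7.5 Fy 0.3 Fz 4.5 t 18.65
```

Request:
play_rows --series '[[[0.4,0,-0.25],0],[[0.8,0,-0.45],0],[[1.2,0,-0.6],0],[[1.6,0,-0.75],0],[[2.0,0,-0.9],0],[[2.4,0,-1.0],0],[[2.8,0,-1.15],0],[[2.8,0,-1.15],0]]'

```text
clock: 19.45
eef_pos: [0.5207, 0.0588, 0.2453]
tool_rot: [0.774, 0.633, 0.0, 0.001]
contact_force: [-1.3, -5.5, 5.2]
finger_gap: 0.0005
```

```bash
python3 -c "
from h import *
lip()"
```

```text
TCP rel lip-rest x 59.1 y 0.2 mm, z 245.3 Fx -5.7 Fy 0.2 Fz 5.2 t 19.45
```

Request:
play_rows --series '[[[0.3,0,-0.1],0],[[0.6,0,-0.2],0],[[0.9,0,-0.3],0],[[1.2,0,-0.35],0],[[1.2,0,-0.35],0],[[1.2,0,-0.35],0]]'

```text
clock: 20.05
eef_pos: [0.5228, 0.0704, 0.2483]
tool_rot: [0.774, 0.633, -0.0, 0.0]
contact_force: [-1.6, -6.3, 4.6]
finger_gap: 0.0001
```

Request:
play_rows --series '[[[0.15,0,-0.05],0],[[0.3,0,-0.1],0],[[0.3,0,-0.1],0]]'

```text
clock: 20.35
eef_pos: [0.5233, 0.0735, 0.2491]
tool_rot: [0.774, 0.633, -0.0, 0.0]
contact_force: [-0.6, -5.4, 4.1]
finger_gap: 0.0005
```

Request:
play_rows --series '[[[0.15,0,-0.03],0],[[0.3,0,-0.05],0],[[0.3,0,-0.05],0]]'

```text
clock: 20.65
eef_pos: [0.524, 0.0765, 0.2497]
tool_rot: [0.774, 0.633, 0.0, 0.0]
contact_force: [-1.6, -5.1, 4.9]
finger_gap: 0.0006
```

```bash
python3 -c "
from h import *
lip()"
```

```text
TCP rel lip-rest x 77.2 y 0.6 mm, z 249.7 Fx -5.3 Fy 0.5 Fz 4.9 t 20.65
```

Request:
play_rows --series '[[[0.15,0,-0.03],0],[[0.3,0,-0.05],0],[[0.3,0,-0.05],0]]'

```text
clock: 20.95
eef_pos: [0.5246, 0.0796, 0.2502]
tool_rot: [0.774, 0.633, 0.0, 0.0]
contact_force: [-0.7, -5.4, 4.1]
finger_gap: 0.0003
```

Request:
play_rows --series '[[[0.15,0,-0.02],0],[[0.25,0,-0.03],0],[[0.25,0,-0.03],0]]'

```text
clock: 21.25
eef_pos: [0.525, 0.0821, 0.2504]
tool_rot: [0.774, 0.633, 0.0, 0.0]
contact_force: [-0.3, -5.4, 4.2]
finger_gap: 0.0006
```

Request:
play_rows --series '[[[0.1,0,-0.02],0],[[0.2,0,-0.02],0],[[0.2,0,-0.02],0]]'

```text
clock: 21.55
eef_pos: [0.5254, 0.0841, 0.2505]
tool_rot: [0.774, 0.633, -0.0, 0.0]
contact_force: [-1.4, -4.8, 4.2]
finger_gap: 0.0006
```

Request:
play_rows --series '[[[0.1,0,-0.01],0],[[0.2,0,-0.02],0],[[0.2,0,-0.02],0]]'

```text
clock: 21.85
eef_pos: [0.5258, 0.0861, 0.2507]
tool_rot: [0.774, 0.633, -0.0, -0.0]
contact_force: [-0.6, -5.1, 4.6]
finger_gap: 0.0005
```

Request:
play_rows --series '[[[0.1,0,-0.01],0],[[0.2,0,-0.02],0],[[0.2,0,-0.02],0]]'

```text
clock: 22.15
eef_pos: [0.5262, 0.0881, 0.2509]
tool_rot: [0.774, 0.633, 0.0, 0.0]
contact_force: [-1.4, -5.0, 4.1]
finger_gap: 0.0005
```

Request:
play_rows --series '[[[0.1,0,-0.01],0],[[0.2,0,-0.01],0],[[0.2,0,-0.01],0]]'

```text
clock: 22.45
eef_pos: [0.5265, 0.0901, 0.251]
tool_rot: [0.774, 0.633, -0.0, -0.0]
contact_force: [-1.8, -4.6, 4.5]
finger_gap: 0.0006
```

Request:
play_rows --series '[[[0.1,0,-0.01],0],[[0.2,0,-0.01],0],[[0.2,0,-0.01],0]]'

```text
clock: 22.75
eef_pos: [0.527, 0.0921, 0.2511]
tool_rot: [0.774, 0.633, -0.0, -0.0]
contact_force: [-1.4, -4.5, 4.0]
finger_gap: 0.0002
```

Request:
play_rows --series '[[[0.1,0,0],0],[[0.2,0,0],0],[[0.2,0,0],0]]'

```text
clock: 23.05
eef_pos: [0.5274, 0.0941, 0.2511]
tool_rot: [0.774, 0.633, -0.0, -0.0]
contact_force: [-1.4, -4.5, 4.1]
finger_gap: 0.0007
```

Request:
play_rows --series '[[[0.1,0,0],0],[[0.2,0,0],0],[[0.2,0,0],0]]'

```text
clock: 23.35
eef_pos: [0.5278, 0.096, 0.2511]
tool_rot: [0.774, 0.633, -0.0, -0.0]
contact_force: [-1.4, -5.1, 4.3]
finger_gap: 0.0009
```

Request:
play_rows --series '[[[0.1,0,0],0],[[0.2,0,0],0],[[0.2,0,0],0]]'

```text
clock: 23.65
eef_pos: [0.5281, 0.097, 0.2512]
tool_rot: [0.774, 0.633, -0.001, 0.001]
contact_force: [-1.4, -8.0, 5.0]
finger_gap: 0.0008
```

Request:
play_rows --series '[[[0.1,0,0],0],[[0.2,0,0],0],[[0.2,0,0],0]]'

```text
clock: 23.95
eef_pos: [0.5284, 0.0981, 0.2512]
tool_rot: [0.775, 0.633, -0.001, 0.001]
contact_force: [-2.9, -13.0, 5.2]
finger_gap: 0.0009
```

Stop felt: the force rises from 4.5 to 13 N at an angle of about 0.86. I hold there and look.

Request:
play_rows --series '[[[0,0,0],0],[[0,0,0],0],[[0,0,0],0],[[0,0,0],0],[[0,0,0],0],[[0,0,0],0],[[0,0,0],0],[[0,0,0],0],[[0,0,0],0],[[0,0,0],0]]'

```text
clock: 24.95
eef_pos: [0.5284, 0.0981, 0.2512]
tool_rot: [0.775, 0.632, -0.001, 0.001]
contact_force: [-3.6, -12.6, 5.3]
finger_gap: 0.0003
```

```bash
python3 - <<'E'
from h import *
lip()
ims={n:snap(n,n[:2]+'9.png')[0] for n in('scene','side','wrist')}
for n,i in ims.items():
    m=cv2.inRange(cv2.cvtColor(i,cv2.COLOR_BGR2HSV),(3,100,50),(22,255,255)); k,l,st,ce=cv2.connectedComponentsWithStats(m)
    for q in range(1,k):
        if st[q,4]>40: print(n,st[q].tolist())
cv2.imwrite('pics/c9.png',np.vstack([np.hstack([cv2.resize(ims['scene'][100:280,340:580],(400,300)),cv2.resize(ims['side'][210:480,0:360],(400,300))]),np.hstack([cv2.resize(ims['wrist'],(400,300)),np.zeros((300,400,3),np.uint8)])]))
E
```

```text
TCP rel lip-rest x 99.2 y 0.6 mm, z 251.2 Fx -13.1 Fy 1.0 Fz 5.3 t 24.95
scene [420, 98, 16, 32, 46]
scene [472, 209, 39, 20, 430]
scene [323, 294, 47, 45, 1500]
scene [323, 338, 43, 19, 158]
scene [191, 350, 13, 13, 94]
scene [222, 363, 13, 13, 88]
scene [213, 386, 14, 13, 92]
side [402, 15, 72, 54, 2874]
side [399, 68, 67, 46, 1276]
side [166, 182, 46, 35, 200]
side [311, 183, 31, 29, 383]
side [344, 191, 15, 23, 182]
side [189, 214, 15, 15, 93]
side [241, 237, 32, 19, 224]
side [231, 267, 45, 22, 347]
side [78, 437, 45, 29, 413]
side [89, 446, 50, 33, 819]
side [123, 467, 32, 13, 240]
wrist [294, 0, 47, 67, 2189]
wrist [346, 0, 21, 61, 1076]
wrist [444, 305, 41, 13, 249]
wrist [309, 321, 7, 70, 383]
wrist [321, 321, 7, 70, 380]
wrist [461, 373, 76, 48, 2758]
wrist [31, 405, 446, 34, 12286]
```

View pics/c9.png

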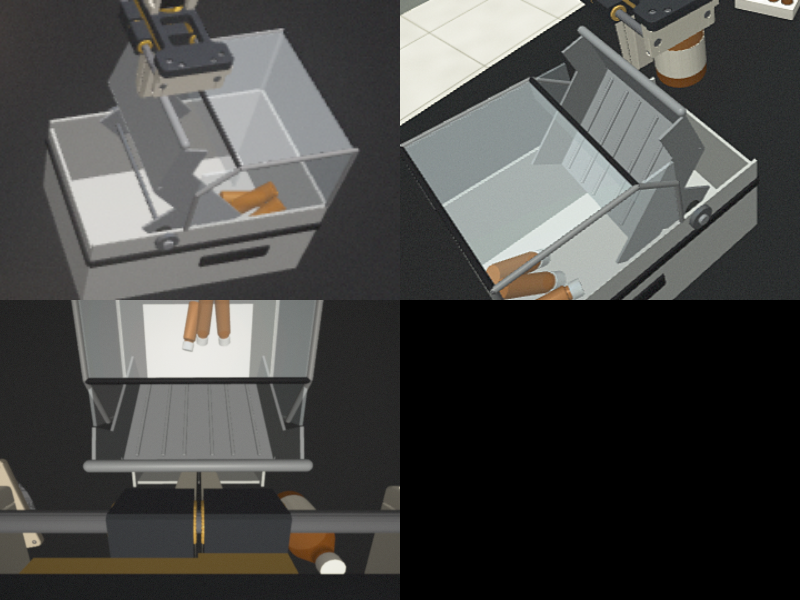

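All three vials lie in the bin and the tray floor is empty. I ease the tray back along the arc.

Request:
play_rows --series '[[[-0.3,0,0],0],[[-0.6,0,0.03],0],[[-0.9,0,0.05],0],[[-1.25,0,0.1],0],[[-1.6,0,0.15],0],[[-2.0,0,0.2],0],[[-2.4,0,0.25],0],[[-2.85,0,0.35],0],[[-3.3,0,0.45],0],[[-3.8,0,0.57],0]]'

```text
clock: 26.1
eef_pos: [0.5207, 0.0623, 0.2448]
tool_rot: [0.774, 0.633, -0.0, -0.0]
contact_force: [0.3, -3.4, -0.6]
finger_gap: 0.0009
```

```bash
python3 -c "
from h import *
lip()"
```

```text
TCP rel lip-rest x 62.6 y 0.9 mm, z 244.8 Fx -3.3 Fy -1.0 Fz -0.6 t 26.1
```

Request:
play_rows --series '[[[-0.35,0,0.1],0],[[-0.7,0,0.2],0],[[-1.05,0,0.33],0],[[-1.4,0,0.48],0],[[-1.75,0,0.63],0],[[-2.1,0,0.8],0],[[-2.45,0,0.95],0],[[-2.8,0,1.12],0]]'

```text
clock: 26.9
eef_pos: [0.5154, 0.0349, 0.2342]
tool_rot: [0.774, 0.633, 0.0, -0.0]
contact_force: [-1.0, -2.7, -2.7]
finger_gap: 0.0005
```

Request:
play_rows --series '[[[-0.3,0,0.17],0],[[-0.6,0,0.34],0],[[-0.95,0,0.54],0],[[-1.3,0,0.76],0],[[-1.6,0,0.98],0],[[-1.9,0,1.2],0],[[-2.2,0,1.42],0],[[-2.5,0,1.64],0]]'

```text
clock: 27.7
eef_pos: [0.5104, 0.0104, 0.2177]
tool_rot: [0.774, 0.633, 0.0, -0.0]
contact_force: [-0.6, -2.4, -2.1]
finger_gap: 0.0008
```

```bash
python3 -c "
from h import *
lip()"
```

```text
TCP rel lip-rest x 9.7 y 0.5 mm, z 217.7 Fx -2.5 Fy 0.1 Fz -2.1 t 27.7
```

Request:
play_rows --series '[[[-0.2,0,0.18],0],[[-0.4,0,0.36],0],[[-0.6,0,0.54],0],[[-0.8,0,0.73],0],[[-1.0,0,0.93],0],[[-1.2,0,1.13],0],[[-1.4,0,1.33],0],[[-1.6,0,1.53],0],[[-1.75,0,1.68],0],[[-1.9,0,1.83],0]]'

```text
clock: 28.7
eef_pos: [0.5067, -0.0079, 0.1993]
tool_rot: [0.774, 0.633, 0.0, -0.0]
contact_force: [-0.0, -2.8, -1.9]
finger_gap: 0.0004
```

Request:
play_rows --series '[[[-0.1,0,0.1],0],[[-0.2,0,0.2],0],[[-0.3,0,0.3],0],[[-0.4,0,0.4],0],[[-0.5,0,0.45],0],[[-0.6,0,0.45],0],[[-0.6,0,0.45],0]]'

```text
clock: 29.4
eef_pos: [0.5058, -0.0137, 0.1954]
tool_rot: [0.774, 0.633, 0.0, 0.0]
contact_force: [-0.3, 0.1, -1.2]
finger_gap: 0.0007
```

```bash
python3 -c "
from h import *
lip()"
```

```text
TCP rel lip-rest x -14.9 y 0.3 mm, z 195.4 Fx 0.0 Fy 0.3 Fz -1.2 t 29.4
```

Request:
play_rows --series '[[[-1,0,0],0],[[-3,0,0],0],[[-3,0,0],0],[[-3,0,-4],0],[[-3,0,-9],0],[[-3,0,-14.8],0],[[-3,0,-14.8],0],[[-3,0,-14.8],0],[[-3,0,-14.8],0],[[-3,0,-14.8],0]]'

```text
clock: 30.4
eef_pos: [0.4987, -0.0431, 0.3405]
tool_rot: [0.774, 0.633, -0.001, -0.001]
contact_force: [0.8, -0.5, -0.9]
finger_gap: 0.0003
```

```bash
python3 - <<'E'
from h import *
lip()
a,_,_=snap('scene','s10.png'); w,_,_=snap('wrist','w10.png'); d,_,_=snap('side','d10.png')
r=cv2.imread('pics/scene0.png')
for n,(x0,y0,x1,y1) in dict(lip=(358,140,400,235),rack=(180,325,255,410),bottle=(315,280,375,360),beaker=(260,180,300,230),traywall=(358,140,470,235)).items():
    D=cv2.absdiff(a,r)[y0:y1,x0:x1].max(2); print(n,'mean diff %.1f frac>40 %.3f'%(D.mean(),(D>40).mean()))
g=cv2.cvtColor(r,cv2.COLOR_BGR2GRAY).astype(np.float32)[140:235,355:385]; h=cv2.cvtColor(a,cv2.COLOR_BGR2GRAY).astype(np.float32)[140:235,355:385]
print('lip shift px',cv2.phaseCorrelate(g,h))
for n,i in dict(scene=a,side=d,wrist=w).items():
    m=cv2.inRange(cv2.cvtColor(i,cv2.COLOR_BGR2HSV),(3,100,50),(22,255,255)); k,l,st,ce=cv2.connectedComponentsWithStats(m)
    print(n,[st[q].tolist() for q in range(1,k) if st[q,4]>60])
E
```

```text
TCP rel lip-rest x -45.0 y 1.3 mm, z 340.5 Fx -0.3 Fy -0.8 Fz -0.9 t 30.4
lip mean diff 8.6 frac>40 0.042
rack mean diff 3.0 frac>40 0.000
bottle mean diff 3.6 frac>40 0.000
beaker mean diff 3.4 frac>40 0.000
traywall mean diff 11.1 frac>40 0.067
lip shift px ((0.04552311630310335, -0.05412949232216846), 1.021445438100232)
scene [[472, 209, 39, 20, 464], [323, 294, 47, 45, 1499], [323, 338, 43, 19, 157], [191, 350, 13, 13, 95], [222, 363, 13, 13, 86], [213, 386, 14, 13, 92]]
side [[402, 15, 72, 54, 2870], [269, 57, 57, 28, 381], [398, 68, 68, 46, 1276], [297, 84, 12, 15, 81], [311, 183, 31, 29, 383], [344, 191, 15, 23, 183], [224, 209, 49, 38, 1026], [78, 437, 45, 29, 421], [89, 446, 50, 33, 818], [123, 467, 32, 13, 240]]
wrist [[422, 193, 35, 42, 174], [440, 203, 75, 68, 3264], [309, 321, 7, 70, 296], [321, 321, 7, 41, 189], [321, 360, 7, 31, 103], [480, 373, 20, 10, 73], [31, 405, 446, 34, 12289]]
```

The lip is back in its starting place (0.05 px shift), no vial is left in the tray, and the bystanders are unchanged. I hand the job in.

```bash
python3 -c "
from plant import job_done
print(job_done())"
```

```text
the job is handed in; nothing more can be done
None
```

The used vial was placed in the middle groove, and all three vials were tipped into the bin. I eased the tray back to its level rest and handed the job in at about 30 s of the 72 s allowed.

- **Tipping:** the stop was felt at about 0.86 rad with roughly 13 N of push. I held it there for over 1 s, and the images at the stop showed all three vials in the bin and the tray floor empty.
- **Return:** I followed the lip back along its arc in small steps with the fingers against it until the force faded to zero at its rest. It did not snap back.
- **Last checks:** the lip is where it started (0.05 px shift), no vial is left in the tray, and the bottle, beaker and rack are unchanged in the images. The arm is clear of everything. This final check was by image comparison only, because I had used all 12 picture views.

**Disagreements and misses:**
- `tip_extent` (14 mm) did not match what I saw. The fingertips were about 11 mm behind the TCP, so the first grasp closed just above the vial without moving it, and I regrasped about 23 mm lower.
- While setting the vial down, the vertical force rose briefly to 10 N on the tray.

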